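# Find the heavy side of a jogger rotor by feel and hold it down

## Task

The sealed round rotor of the paper jogger lies in its plywood nest, and nobody can see on which side of it the counterweight is. Lift it out by the bar on its face, spin it in the hand by at least a quarter turn to feel which side is heavy, then tip it about 30 to 45 degrees out of level so that the heavy side is exactly the lowest. Finish still gripping it like that, at rest in the air well clear of the bench, for a colleague to mark; leave the awl, eraser, thread reel and needle tin where they are.

Things in the scene. Friction and masses are not known exactly. Their poses are not given: they have to be found in the camera images.
- nest: square plywood block, 160 x 160 x 22 mm, fixed to the bench, with a round pocket 117 mm across and 12 mm deep in its middle. Origin: centre of its underside; z up.
- rotor: bright round casing, 112 mm across and 26 mm thick, loose in the nest's pocket, with a dark steel bar fixed across its upper face: 56 mm long, 16 mm thick, 38 mm high. Grip the bar across its 16 mm, fingers square to the face. Origin: centre of the casing's flat underside; z along its axis, through the bar; x along the bar; y across it. The face lies at z = 26 mm, the bar's top at 64 mm.
- bar_middle (a point): middle of the bar: on the rotor's axis, 45 mm from its underside and 19 mm from its face; same axes as the rotor. Inside the casing, fixed and invisible, lies a steel counterweight of 0.38 to 0.5 kg, centred 34 mm off the axis, in a direction that differs from start to start and has nothing to do with bar or screws; all the rest (0.2 kg) is balanced about the axis.
- awl: awl, 27 x 138 x 27 mm, turned wooden handle, lying loose on the bench to the left of the nest; not to be disturbed. Origin: centre of its underside.
- eraser: worn eraser, 21 x 42 x 13 mm, lying loose on the bench to the right of the nest; not to be disturbed. Origin: centre of its underside.
- thread_reel: wooden reel of brown thread, 36 mm across and 45 mm high, standing loose to the right of the nest; not to be disturbed. Origin: centre of its underside.
- needle_tin: flat round tin, 46 mm across and 21 mm high, lying loose to the left of the nest; not to be disturbed. Origin: centre of its underside.
There are look-alikes about, which are no part of the job. What is meant by the rotor is not green or orange, and is the larger of those in its own colour.

How it is judged:
On the way:
1. the rotor, lifted clear of its nest, has been spun about a quarter turn (its bar is 57 degrees or more from the nest's x axis, near which it started) (height (world z) of rotor above 0.05 m and angle between the x axis of rotor and the x axis of nest, either way round above 1 rad).
At the end, for the whole second after the job is handed in: gripped by its bar, at rest over 80 mm above the bench, tipped up to 60 degrees; axis-to-counterweight direction at least 21 degrees below level, the line across it in the disc within 10 degrees of level (heavy side lowest within 20 degrees at a 30 degree tip, 14 at 45) (angle between counterweight_c0's own x axis and vertical below 1.2 rad and angle between counterweight_c0's own y axis and vertical between 1.401 and 1.741 rad and angle between rotor's own z axis and vertical below 1.05 rad and height (world z) of rotor above 0.08 m and linear speed of rotor below 0.03 m/s and angular speed of rotor below 0.15 rad/s and contact force between the fingers and rotor_c1 above 2 N); the arm keeps its last pose, push and grip.
It fails at once if a bystander was moved by more than 2 cm (distance of any of awl, eraser, thread_reel, needle_tin from where it was at the start of the episode above 0.02 m).
It also fails if it takes over 45 s, if anything falls off the work surface, if the arm or the gripper's body presses on something with over 40 N, if the wrist force passes 120 N, or if a joint passes its speed limit or range.

## Robot

A 6-joint arm with a two-finger parallel gripper is mounted at the origin on a cart in front of the work surface, level with it; the furniture and walls round the work are solid. World frame = base frame: x ahead of the robot, y to its left, z up, the work surface at z = 0. Lengths are in m, angles in rad, forces in N, time in s.
With the tool pointing down it reaches from about 0.375 to 0.9 m from the base axis. Payload 3.1 kg.
Tool frame: the origin (TCP) lies at the very end of the fingers, on their centre line; the grasp point (between the pads) lies 19 mm behind it (robot.grip_depth is the distance from the TCP to the grasp point, in m); z points along the fingers, y is the direction in which the jaws open and shut (so a half turn about z gives the same grasp; the last joint's range is limited). The gripper opens to 87 mm and grips with 3 to 60 N. Pads are 19 mm wide; open, the fingers measure 117 mm over their backs; the gripper's body (75 mm by 190 mm) begins 51 mm behind the grasp point.
Start: joints at [-1.425, 0.527, 1.433, -0, 1.181, -0.178], TCP at [0.199, -0.592, 0.187] pointing down, gripper open.
Joint ranges: [-3.08, 3.08], [-0.75, 2.2], [0.22, 2.44], [-1.43, 4.57], [0, 2.65], [-2.85, 2.85]. Speed limits (rad/s): [2.79, 2.79, 3.14, 3.14, 3.14, 3.14].

## Interface

Orientations are given as a unit quaternion [x, y, z, w].
In Python, from rig import robot gives the robot as it stands.
- The arm moves only by the tool drive_tool, never from a script. Its argument "series" is a list of rows, each a list of 7 numbers: the shift along the tool's x, y, z in m, then the turn, a rotation vector about the tool's x, y, z in degrees, then the opening, from 0 (shut) to 1 (fully open). A call has 1 to 5 rows; each row shifts and turns the commanded pose from where the row before left it, along the tool's axes as they then stand; what a row does not reach is not made up. A row lasts 1/8 s, in which the tool goes at most 62.5 mm and 10.7 degrees, less where a joint would pass 70% of its speed; a pose out of reach is approached as far as the arm can. A call is refused whole if a number of a shift passes 0.0625 or a number of a turn 10.7, either way. A call with a gripper value outside its range is refused whole. The fingers move at their own pace and stop on an object; "squeeze" is the grip in N (left out, the last holds). Time passes only in rows, so rows that do not move let the fingers close. It gives the time, the measured TCP pose, the force and the opening at its end, in the units of the state.
- robot.get_obs(): the state, without advancing time (a new reading comes with each control period).
- robot.camera(name): name is "side" or "top" or "wrist"; returns (picture, depth): 420x560x3 uint8, blue, green, red; 420x560 float32, m along the optical axis (not along the pixel's ray), 0 where there is no reading.
- robot.camera_model(name): a dict with "fx", "fy", "cx", "cy" (pixels), "R" (3x3) and "t" (3): a world point X has camera coordinates R X + t. Camera axes: x right, y down, z forward; pixel columns grow to the right and rows downward; lengths in m; the calibration is good to about 2 mm. The wrist camera is an equidistant fisheye: a pixel r from the principal point sees the ray r / f radians off the axis. A picture is of the moment at which its call begins: read the wrist's pose just before it. camera_model takes no time and is no camera call; for the wrist camera it gives the pose at the moment of the call.
- robot.hand_in(): hands the job in, once; it reports no verdict.
The state is a dict: "time": time; "q": joint angles; "joint_velocities": joint speeds; "joint_torque": joint torques, N m; "position": TCP position; "tool_rot": TCP orientation; "ft_force": force on the tool from outside, world axes, zero at the start; "moment": the same for the moment, N m; "grip_width": finger opening in m.
Only numpy, scipy, OpenCV 4.12 (cv2) and the standard library are available. Lean on these libraries where they do the work, as an engineer would, in place of code of your own. Each camera call takes 0.05 s, during which the arm holds its last target. There are 200 camera calls.

## Working session

There is one attempt and no reset: what is moved stays moved. The work goes in short steps, Python scripts to look and compute and a tool call to move; the robot and the scene stay as the last step left them, time stands still between calls to the robot, and variables do not carry over. Pictures are saved under pics/ and viewed, about 8 in all and at most 12, crops included, and the job is handed in when it is done.

Besides the shell and the picture viewer there is one more tool, called as name(argument=value, ...), one argument or row to a line, values as JSON. drive_tool: Moves the arm, as the interface text tells. Its arguments: {"type":"object","properties":{"series":{"type":"array"},"squeeze":{"type":"number"}},"required":["series"]}

```bash
mkdir -p pics; ls; python3 - <<'E'
from rig import robot
import cv2, numpy as np
o=robot.get_obs()
for k,v in o.items(): print(k,np.round(v,3))
for n in ("top","side"):
    im,d=robot.camera(n); cv2.imwrite(f"pics/{n}0.png",im); np.save(f"pics/{n}0.npy",d)
    m=robot.camera_model(n); print(n,{k:np.round(v,3).tolist() for k,v in m.items()})
E
```

```text
pics
time 0.0
q [-1.426  0.528  1.434  0.     1.181 -0.179]
joint_velocities [-0.001  0.001  0.    -0.     0.001 -0.001]
joint_torque [  0.    -44.004 -17.659   0.063   0.058  -0.   ]
position [ 0.199 -0.592  0.186]
tool_rot [ 0.987  0.161  0.    -0.001]
ft_force [ 0.26  -0.244 -0.97 ]
moment [-0.013 -0.02  -0.048]
grip_width 0.087
top {'fx': 426.937, 'fy': 426.937, 'cx': 271.145, 'cy': 212.151, 'R': [[0.018, -1.0, 0.001], [-0.997, -0.018, -0.072], [0.072, 0.0, -0.997]], 't': [0.048, 0.576, 0.969]}
side {'fx': 441.525, 'fy': 441.525, 'cx': 274.921, 'cy': 213.676, 'R': [[0.948, -0.318, -0.014], [-0.194, -0.543, -0.817], [0.252, 0.777, -0.577]], 't': [-0.524, 0.188, 0.763]}
```

View pics/top0.png

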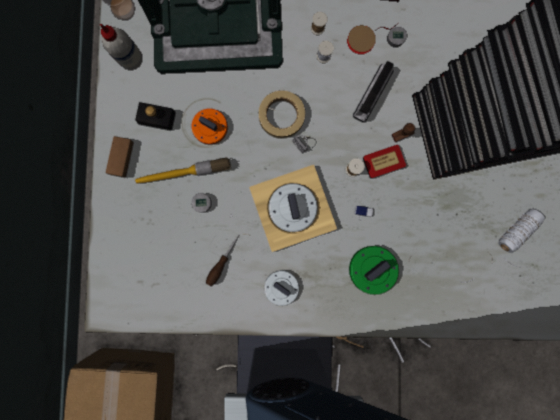

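View pics/side0.png

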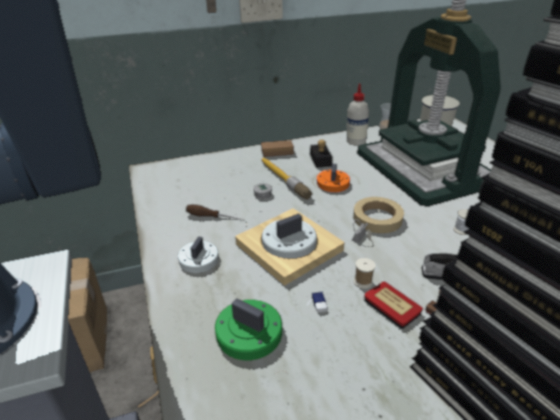

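The top view shows these candidates:
- The bright rotor in the plywood nest, at about (293,208).
- A smaller bright one at (282,288).
- A green one at (374,270).
- An orange one at (210,126).

The nested bright one is the larger of its colour, so I choose it. The awl is at (220,265), the tin at (201,203), the reel at (356,167) and the eraser at (365,211).

```bash
cat > h.py <<'E'
import numpy as np, cv2
from scipy.spatial.transform import Rotation as Rn
def deproj(m,u,v,z):
    c=np.array([(u-m["cx"])/m["fx"]*z,(v-m["cy"])/m["fy"]*z,z]); return np.array(m["R"]).T@(c-np.array(m["t"]))
def cloud(m,d):
    v,u=np.mgrid[:d.shape[0],:d.shape[1]]
    c=np.stack([(u-m["cx"])/m["fx"]*d,(v-m["cy"])/m["fy"]*d,d],-1)-np.array(m["t"])
    return c@np.array(m["R"])
E
python3 - <<'E'
from rig import robot
from h import *
m=robot.camera_model("top"); d=np.load("pics/top0.npy"); P=cloud(m,d)
im=cv2.imread("pics/top0.png")
c=im[155:260,240:350]; cv2.imwrite("pics/crop1.png",cv2.resize(c,None,fx=5.5,fy=5.5,interpolation=cv2.INTER_CUBIC))
w=np.zeros(d.shape,bool); w[160:255,245:340]=1; w&=d>0
for lo,hi in((.072,.09),(.03,.044),(.016,.028)):
    k=w&(P[...,2]>lo)&(P[...,2]<hi); q=P[k]
    r=cv2.minAreaRect(q[:,:2].astype(np.float32)*1000)
    print(lo,len(q),"mean",q.mean(0).round(4),"med z",np.median(q[:,2]).round(4),"rect",np.round(r[0],1),np.round(r[1],1),round(r[2],1))
    A=np.cov(q[:,:2].T); e,V=np.linalg.eigh(A); print(" axis deg",np.degrees(np.arctan2(V[1,1],V[0,1])).round(1))
    if lo==.03:
        A=np.c_[2*q[:,:2],np.ones(len(q))]
        print(cv2.minEnclosingCircle(q[:,:2].astype(np.float32)))
E
```

```text
0.072 121 mean [0.5865 0.0093 0.0734] med z 0.0732 rect [585.9   9.1] [55.  14.5] 13.7
 axis deg -167.6
0.03 1630 mean [0.5857 0.0091 0.0356] med z 0.0356 rect [586.6   8.7] [108.7 109.4] 45.7
 axis deg 105.1
((0.5863929390907288, 0.008737390860915184), 0.05579552799463272)
0.016 2786 mean [0.5862 0.0085 0.021 ] med z 0.021 rect [586.8   8.7] [160.3 160.2] 20.4
 axis deg 122.3
```

View pics/crop1.png

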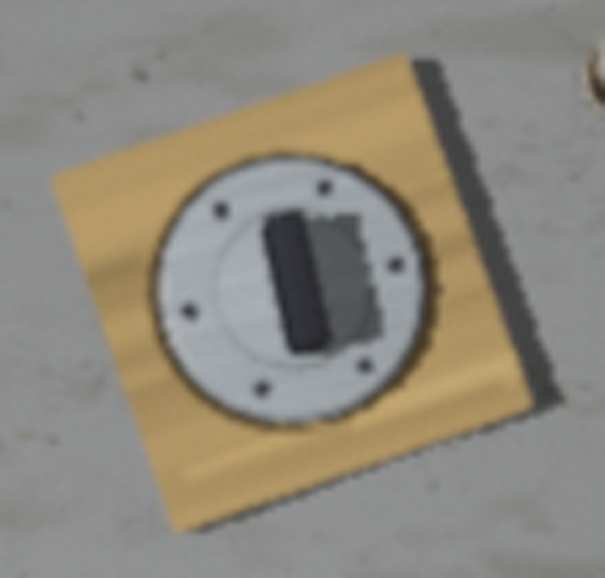

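The crop confirms the choice: large bright casing in the nest, bar at crop (298,282). The bar is at (0.586, 0.009) with a yaw of about 13°, and the nest's yaw is about 20°. I'm moving above it now.

drive_tool(
  series=[
    [0.046, -0.037, 0, 0, 0, 0, 1],
    [0.046, -0.037, 0, 0, 0, 0, 1],
    [0.046, -0.037, 0, 0, 0, 0, 1],
    [0.046, -0.037, 0, 0, 0, 0, 1],
    [0.046, -0.037, 0, 0, 0, 0, 1],
  ],
)

```text
time: 0.72
position: [0.3587, -0.3421, 0.1867]
tool_rot: [0.987, 0.161, 0.0, -0.0]
ft_force: [-0.4, -0.5, -0.3]
grip_width: 0.0871
```

drive_tool(
  series=[
    [0.046, -0.037, 0, 0, 0, 0, 1],
    [0.046, -0.037, 0, 0, 0, 0, 1],
    [0.046, -0.037, 0, 0, 0, 0, 1],
    [0.046, -0.037, 0, 0, 0, 0, 1],
    [0.046, -0.037, 0, 0, 0, 0, 1],
  ],
)

```text
time: 1.35
position: [0.5179, -0.0936, 0.1867]
tool_rot: [0.987, 0.161, -0.0, -0.0]
ft_force: [0.4, -0.3, -0.1]
grip_width: 0.0872
```

drive_tool(
  series=[
    [0.046, -0.037, 0, 0, 0, 0, 1],
    [0.046, -0.037, 0, 0, 0, 0, 1],
    [0, 0, 0, 0, 0, 5, 1],
    [0, 0, 0, 0, 0, 0, 1],
  ],
)

```text
time: 1.85
position: [0.5806, 0.005, 0.1863]
tool_rot: [0.993, 0.119, -0.001, -0.0]
ft_force: [0.1, -0.7, -0.4]
grip_width: 0.0867
```

One close look with the wrist camera.

```bash
python3 - <<'E'
from rig import robot
from h import *
m=robot.camera_model("wrist"); o=robot.get_obs()
im,d=robot.camera("wrist"); cv2.imwrite("pics/w1.png",im)
print({k:np.round(v,3).tolist() for k,v in m.items()})
v,u=np.mgrid[:420,:560]; x=(u-m["cx"]);y=(v-m["cy"]); r=np.hypot(x,y)+1e-9; th=r/m["fx"]
c=np.stack([x/r*np.tan(th)*d,y/r*np.tan(th)*d,d],-1)-np.array(m["t"]); P=c@np.array(m["R"])
k=(d>0)&(th<1.3)&(np.hypot(P[...,0]-.586,P[...,1]-.009)<.05)&(P[...,2]>.066)&(P[...,2]<.085)
q=P[k]; rc=cv2.minAreaRect(q[:,:2].astype(np.float32)*1000); print(len(q),np.median(q[:,2]),rc)
R=Rn.from_quat(o["tool_rot"]).as_matrix(); print(o["position"],R.round(3))
b=np.array([rc[0][0]/1e3,rc[0][1]/1e3,.040]); print("tool shift to bar, TCP z .040:",R.T@(b-o["position"]), o["q"].round(2))
E
```

```text
{'fx': 325.192, 'fy': 325.192, 'cx': 279.843, 'cy': 210.992, 'R': [[0.236, -0.972, -0.002], [-0.939, -0.228, 0.256], [-0.249, -0.059, -0.967]], 't': [-0.131, 0.517, 0.534]}
880 0.07371964591205014 ((588.756103515625, 12.613819122314453), (54.57575225830078, 14.955818176269531), 13.552759170532227)
[0.58058454 0.0049925  0.186329  ] [[ 0.972  0.237 -0.001]
 [ 0.237 -0.972  0.   ]
 [-0.001 -0.    -1.   ]]
tool shift to bar, TCP z .040: [ 0.00993974 -0.00540588  0.14631819] [-0.18  0.47  1.55 -0.    1.13  1.15]
```

View pics/w1.png

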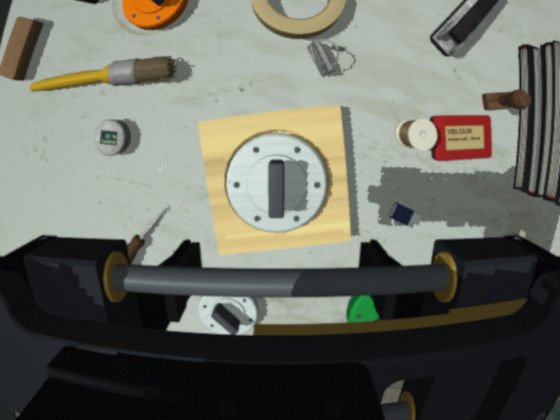

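The bar stands in the middle of the nest at (276,188), with nothing in the way. The two cameras agree to about 3 mm, so I use the mean, descend and grip.

drive_tool(
  series=[
    [0.008, -0.004, 0.045, 0, 0, 0.3, 1],
    [0, 0, 0.05, 0, 0, 0, 1],
    [0, 0, 0.03, 0, 0, 0, 1],
    [0, 0, 0.02, 0, 0, 0, 1],
    [0, 0, 0, 0, 0, 0, 1],
  ],
)

```text
time: 2.52
position: [0.5859, 0.009, 0.0404]
tool_rot: [0.993, 0.115, -0.002, -0.001]
ft_force: [0.2, -0.9, 0.4]
grip_width: 0.087
```

drive_tool(
  series=[
    [0, 0, 0, 0, 0, 0, 0],
    [0, 0, 0, 0, 0, 0, 0],
    [0, 0, 0, 0, 0, 0, 0],
    [0, 0, 0, 0, 0, 0, 0],
    [0, 0, 0, 0, 0, 0, 0],
  ],
  squeeze=40,
)

```text
time: 3.15
position: [0.5878, 0.0099, 0.0422]
tool_rot: [0.993, 0.116, 0.0, 0.0]
ft_force: [0.4, -0.1, -0.2]
grip_width: 0.045
```

```bash
python3 -c "
from rig import robot
o=robot.get_obs()
for k,v in o.items(): print(k,v)"
```

```text
time 3.15
q [-1.73081970e-01  6.75193958e-01  1.64307403e+00 -1.01339566e-05
  8.22978304e-01  1.16619826e+00]
joint_velocities [-0.00088597  0.00208741  0.00304099  0.00048596 -0.00259913  0.00012196]
joint_torque [-1.29424495e-02 -4.44584441e+01 -1.17439163e+01  4.62996319e-02
 -5.77269180e-02 -1.38885121e-04]
position [0.58784917 0.00990664 0.04216794]
tool_rot [9.93307103e-01 1.15503115e-01 1.64949260e-04 5.28908085e-05]
ft_force [ 0.4458252  -0.07254884 -0.2150454 ]
moment [-0.0122894  -0.00514324 -0.01061068]
grip_width 0.04497323155841308
```

drive_tool(
  series=[
    [0, 0, 0, 0, 0, 0, 0],
    [0, 0, 0, 0, 0, 0, 0],
    [0, 0, 0, 0, 0, 0, 0],
    [0, 0, 0, 0, 0, 0, 0],
    [0, 0, 0, 0, 0, 0, 0],
  ],
  squeeze=55,
)

```text
time: 3.78
position: [0.5878, 0.0098, 0.0419]
tool_rot: [0.993, 0.115, -0.0, -0.0]
ft_force: [0.1, -0.1, 0.6]
grip_width: 0.0021
```

```bash
cat > st.py <<'E'
from rig import robot
from h import *
o=robot.get_obs(); R=Rn.from_quat(o["tool_rot"]).as_matrix()
print("t",o["time"],"pos",o["position"].round(4),"q",o["q"].round(3),"w",round(o["grip_width"],4))
print("F",np.round(o["ft_force"],2),"M",np.round(o["moment"],3),"toolx yaw",np.degrees(np.arctan2(R[1,0],R[0,0])).round(1),"tilt",np.degrees(np.arccos(-R[2,2])).round(1))
E
python3 st.py
```

```text
t 3.775 pos [0.5878 0.0098 0.0419] q [-0.173  0.676  1.643 -0.     0.823  1.166] w 0.0021
F [ 0.09 -0.11  0.65] M [-0.046 -0.045  0.021] toolx yaw 13.3 tilt 0.0
```

The fingers report 2 mm instead of 16, so I need to look.

```bash
python3 - <<'E'
from rig import robot
from h import *
im,d=robot.camera("side"); w,_=robot.camera("wrist"); np.save("pics/s2.npy",d)
a=cv2.resize(im[150:330,200:400],(400,360),interpolation=cv2.INTER_CUBIC)
cv2.imwrite("pics/c2.png",np.hstack([a,cv2.resize(w,(400,300))[:300] if 0 else cv2.copyMakeBorder(cv2.resize(w,(400,300)),0,60,0,0,0)]))
E
```

```text
(no output)
```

View pics/c2.png

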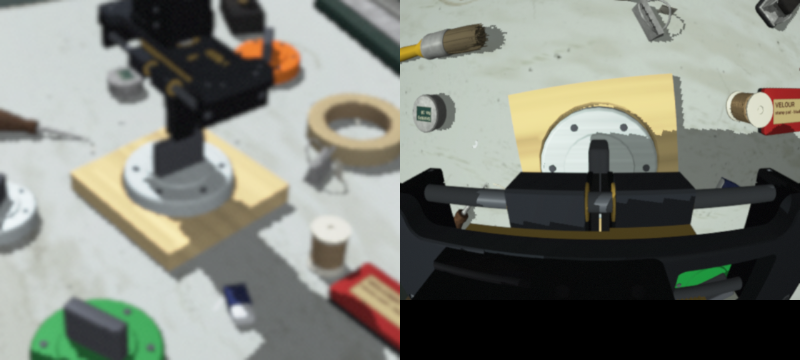

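The side crop suggests the fingers are level with or behind the bar's top. I'm checking with depth and a zoom.

```bash
python3 - <<'E'
from rig import robot
from h import *
im,d=robot.camera("side"); w,dw=robot.camera("wrist")
a=cv2.resize(im[180:265,250:335],(400,400),interpolation=cv2.INTER_CUBIC)
a=np.clip(a.astype(float)*1.8,0,255).astype(np.uint8)
b=cv2.resize(w[180:330,200:360],(400,400),interpolation=cv2.INTER_CUBIC); b=np.clip(b.astype(float)*1.8,0,255).astype(np.uint8)
cv2.imwrite("pics/c3.png",np.hstack([a,b]))
m=robot.camera_model("side"); P=cloud(m,d)
for v in range(196,244,4): print(v,[tuple((P[v,u]*1000).round().astype(int).tolist()) for u in range(280,304,4)])
E
```

```text
196 [(557, -22, 152), (562, -31, 156), (565, -42, 162), (571, -46, 164), (569, -72, 179), (571, -85, 187)]
200 [(628, 185, -1), (577, 14, 116), (579, -6, 128), (569, -53, 160), (573, -62, 165), (572, -84, 178)]
204 [(623, 171, -3), (577, 12, 108), (579, -4, 118), (587, -5, 117), (572, -64, 158), (572, -84, 170)]
208 [(616, 153, -1), (576, 11, 100), (580, -3, 108), (590, 1, 103), (598, 3, 100), (573, -81, 160)]
212 [(611, 138, -1), (577, 12, 90), (581, -1, 97), (589, 0, 95), (598, 3, 91), (573, -81, 151)]
216 [(596, 93, 21), (578, 14, 78), (581, 0, 87), (590, 1, 84), (600, 5, 79), (611, 12, 71)]
220 [(568, 11, 73), (576, 9, 72), (581, 0, 77), (590, 3, 73), (601, 8, 67), (610, 10, 64)]
224 [(564, 0, 72), (572, -1, 70), (581, 1, 66), (592, 6, 61), (600, 5, 59), (610, 9, 54)]
228 [(563, -3, 64), (572, -1, 61), (582, 4, 54), (592, 6, 51), (601, 7, 48), (611, 11, 42)]
232 [(563, -2, 53), (571, -3, 52), (582, 2, 46), (591, 4, 42), (601, 7, 37), (608, 3, 39)]
236 [(563, -2, 43), (573, 2, 38), (580, -2, 39), (588, -3, 38), (596, -5, 37), (603, -9, 38)]
240 [(561, -7, 38), (568, -11, 39), (576, -14, 39), (584, -16, 38), (591, -18, 38), (599, -19, 37)]
```

View pics/c3.png

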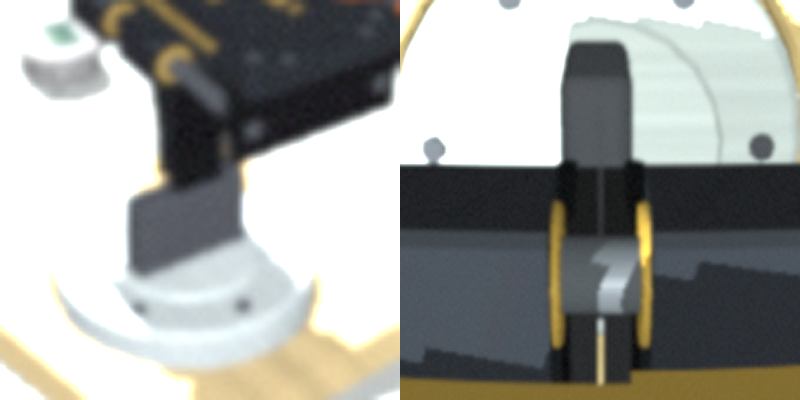

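```bash
cat >> h.py <<'E'
def wcloud(m,d):
    v,u=np.mgrid[:420,:560]; x=(u-m["cx"]);y=(v-m["cy"]); r=np.hypot(x,y)+1e-9; th=r/m["fx"]
    c=np.stack([x/r*np.tan(th)*d,y/r*np.tan(th)*d,d],-1)-np.array(m["t"]); return c@np.array(m["R"])
E
python3 - <<'E'
from rig import robot
from h import *
m=robot.camera_model("wrist"); w,d=robot.camera("wrist"); P=wcloud(m,d)
for v in range(190,325,6): print(v,[tuple((P[v,u]*1000).round().astype(int).tolist()) for u in (245,265,276,281,286,300)])
o=robot.get_obs(); print(o["position"],o["grip_width"], o["ft_force"].round(2))
t,dt=robot.camera("top"); Pt=cloud(robot.camera_model("top"),dt); cv2.imwrite("pics/t2.png",t)
q=Pt[(dt>0)&(abs(Pt[...,0]-.59)<.2)&(abs(Pt[...,1])<.12)&(Pt[...,2]>.09)]; print(len(q),q.min(0),q.max(0))
E
```

```text
190 [(613, 40, 36), (616, 27, 39), (618, 20, 39), (619, 17, 39), (619, 14, 39), (621, 6, 37)]
196 [(609, 39, 37), (613, 26, 39), (614, 20, 40), (615, 17, 41), (616, 14, 41), (618, 5, 38)]
202 [(606, 38, 38), (611, 26, 49), (615, 20, 60), (616, 17, 60), (616, 14, 60), (614, 4, 38)]
208 [(602, 37, 39), (613, 25, 71), (615, 19, 72), (615, 17, 72), (616, 14, 72), (610, 3, 38)]
214 [(598, 36, 38), (611, 24, 73), (612, 19, 74), (613, 16, 74), (613, 13, 74), (606, 2, 39)]
220 [(594, 36, 38), (607, 24, 73), (609, 18, 74), (610, 15, 75), (610, 13, 73), (602, 1, 38)]
226 [(590, 35, 39), (604, 23, 74), (606, 17, 75), (606, 15, 74), (607, 12, 74), (598, 0, 38)]
232 [(586, 34, 38), (601, 22, 73), (602, 16, 74), (603, 14, 74), (603, 11, 73), (594, -1, 38)]
238 [(582, 33, 39), (598, 21, 74), (599, 16, 74), (600, 13, 74), (600, 10, 74), (590, -2, 38)]
244 [(623, 29, 154), (599, 21, 86), (598, 15, 81), (599, 13, 80), (600, 10, 81), (627, 14, 156)]
250 [(624, 29, 160), (598, 21, 93), (598, 15, 88), (599, 13, 89), (599, 10, 89), (626, 14, 158)]
256 [(624, 28, 165), (598, 20, 100), (598, 15, 97), (598, 
[... 601 characters left out ...]
7, 17, 165), (616, 16, 164), (619, 13, 168)]
298 [(616, 26, 172), (612, 21, 161), (593, 13, 127), (593, 12, 127), (594, 10, 128), (618, 13, 168)]
304 [(614, 26, 171), (610, 20, 163), (590, 13, 127), (590, 11, 126), (591, 9, 127), (616, 12, 169)]
310 [(613, 25, 172), (600, 19, 148), (587, 12, 127), (588, 10, 127), (588, 8, 127), (614, 12, 169)]
316 [(611, 25, 171), (596, 18, 147), (584, 12, 126), (585, 10, 127), (585, 8, 127), (613, 11, 170)]
322 [(609, 25, 171), (595, 17, 148), (581, 11, 127), (582, 9, 128), (582, 7, 126), (613, 12, 172)]
[0.58779098 0.00984108 0.04195921] 0.0007634443070786063 [-0.13 -1.17 -0.42]
35678 [ 0.40698269 -0.09108819  0.15316788] [0.63547046 0.11999773 0.7806358 ]
```

```bash
python3 - <<'E'
from rig import robot
from h import *
m=robot.camera_model("wrist"); o=robot.get_obs()
C=-np.array(m["R"]).T@np.array(m["t"]); R=Rn.from_quat(o["tool_rot"]).as_matrix()
print("cam in tool now",R.T@(C-o["position"]))
# before
R1=np.array([[.236,-.972,-.002],[-.939,-.228,.256],[-.249,-.059,-.967]]);C1=-R1.T@np.array([-.131,.517,.534])
Rt=np.array([[.972,.237,-.001],[.237,-.972,0],[-.001,0,-1]]); print("cam before",Rt.T@(C1-[.58058,.00499,.18633]))
print([a for a in dir(robot) if a[0]!='_'], robot.grip_depth)
E
```

```text
cam in tool now [ 0.07103178 -0.00073687 -0.19779304]
cam before [ 0.07068537 -0.00028501 -0.19750276]
['Unreachable', 'camera', 'camera_model', 'get_obs', 'grip_depth', 'hand_in'] 0.0187
```

drive_tool(
  series=[
    [0, 0, 0, 0, 0, 0, 0],
  ],
)

```text
time: 4.2
position: [0.5878, 0.0098, 0.042]
tool_rot: [0.993, 0.115, 0.0, 0.0]
ft_force: [-0.1, -0.4, 0.3]
grip_width: 0.0003
```

Everything agrees that the fingertips end at about z 0.077, while the reported TCP is 0.042. They closed above the bar. I'll open and measure the tips.

drive_tool(
  series=[
    [0, 0, 0, 0, 0, 0, 0.6],
    [0, 0, 0, 0, 0, 0, 0.6],
    [0, 0, 0, 0, 0, 0, 0.6],
    [0, 0, 0, 0, 0, 0, 0.6],
    [0, 0, 0, 0, 0, 0, 0.6],
  ],
)

```text
time: 4.82
position: [0.5878, 0.0098, 0.0419]
tool_rot: [0.993, 0.115, -0.0, -0.0]
ft_force: [-0.2, -0.5, -0.6]
grip_width: 0.0426
```

drive_tool(
  series=[
    [0, 0, 0, 0, 0, 0, 0.6],
    [0, 0, 0, 0, 0, 0, 0.6],
  ],
)

```text
time: 5.08
position: [0.5878, 0.0098, 0.0419]
tool_rot: [0.993, 0.115, 0.0, -0.0]
ft_force: [-0.3, 0.2, 0.7]
grip_width: 0.0514
```

```bash
python3 - <<'E'
from rig import robot
from h import *
o=robot.get_obs(); R=Rn.from_quat(o["tool_rot"]).as_matrix(); print(o["position"],o["grip_width"])
out=[]
for n in("side","wrist"):
    m=robot.camera_model(n); im,d=robot.camera(n); P=(cloud if n=="side" else wcloud)(m,d)
    T=(P-o["position"])@R; T[d<=0]=9
    # finger points: within pad width in x, |y|<60mm, z (along tool) from -70 mm to +5
    k=(abs(T[...,0])<.013)&(abs(T[...,1])<.065)&(T[...,2]>-.068)&(T[...,2]<.004)
    q=T[k]
    h,e=np.histogram(q[:,2],bins=np.arange(-.07,.01,.005)); print(n,dict(zip((e[:-1]*1000).round().astype(int).tolist(),h.tolist())))
    for s in(-1,1):
        qq=q[(q[:,1]*s>.012)&(abs(q[:,1])<.05)]
        if len(qq): print(s,"max z",np.percentile(qq[:,2],[50,95,99]).round(4),"y range",qq[:,1].min().round(4),qq[:,1].max().round(4))
    c=im[170:265,240:345] if n=="side" else im[170:330,190:370]
    out.append(np.clip(1.8*cv2.resize(c,(400,400),interpolation=cv2.INTER_CUBIC).astype(float),0,255).astype(np.uint8))
cv2.imwrite("pics/c4.png",np.hstack(out))
E
```

```text
[0.5877867  0.00983557 0.04194845] 0.05138341641011314
side {-70: 13, -65: 31, -60: 44, -55: 40, -50: 43, -45: 47, -40: 41, -35: 40, -30: 23, -25: 11, -20: 13, -15: 19, -10: 19, -5: 22, 0: 60}
-1 max z [-0.0498 -0.0359 -0.0343] y range -0.037 -0.0237
1 max z [-0.0465  0.0038  0.004 ] y range 0.0121 0.037
wrist {-70: 122, -65: 215, -60: 193, -55: 187, -50: 201, -45: 169, -40: 178, -35: 847, -30: 50, -25: 0, -20: 0, -15: 0, -10: 0, -5: 0, 0: 1867}
-1 max z [0.0028 0.0039 0.004 ] y range -0.049 -0.012
1 max z [0.0026 0.0039 0.004 ] y range 0.012 0.0444
```

View pics/c4.png

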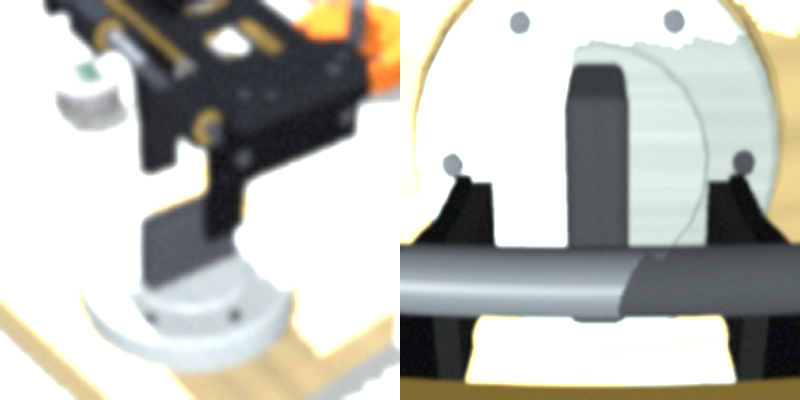

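The pictures show both finger ends (side crop (150,170) and (225,235)) level with the bar's top. The real tips are 35 mm short of the reported TCP, so I need to go about 35 mm deeper and watch the force.

drive_tool(
  series=[
    [0, 0, 0.015, 0, 0, 0, 0.6],
    [0, 0, 0.015, 0, 0, 0, 0.6],
    [0, 0, 0.003, 0, 0, 0, 0.6],
    [0, 0, 0, 0, 0, 0, 0.6],
  ],
)

```text
time: 5.68
position: [0.5873, 0.0099, 0.0082]
tool_rot: [0.993, 0.115, -0.001, -0.0]
ft_force: [-0.6, -0.6, -0.2]
grip_width: 0.0521
```

drive_tool(
  series=[
    [0, 0, 0, 0, 0, 0, 0],
    [0, 0, 0, 0, 0, 0, 0],
    [0, 0, 0, 0, 0, 0, 0],
    [0, 0, 0, 0, 0, 0, 0],
    [0, 0, 0, 0, 0, 0, 0],
  ],
  squeeze=55,
)

```text
time: 6.3
position: [0.5876, 0.0102, 0.0091]
tool_rot: [0.993, 0.115, -0.0, -0.0]
ft_force: [0.1, 1.2, 2.2]
grip_width: 0.0157
```

```bash
python3 st.py; python3 st.py | tail -1
```

```text
t 6.3 pos [0.5876 0.0102 0.0091] q [-1.730e-01  7.280e-01  1.657e+00  1.000e-03  7.570e-01  1.166e+00] w 0.0157
F [0.15 1.2  2.21] M [0.277 0.054 0.067] toolx yaw 13.2 tilt 0.0
F [0.15 1.2  2.21] M [0.277 0.054 0.067] toolx yaw 13.2 tilt 0.0
```

Gripped: 15.7 mm on a 16 mm bar. I'm lifting it.

drive_tool(
  series=[
    [0, 0, 0, 0, 0, 0, 0],
    [0, 0, 0, 0, 0, 0, 0],
    [0, 0, -0.015, 0, 0, 0, 0],
    [0, 0, -0.03, 0, 0, 0, 0],
    [0, 0, -0.04, 0, 0, 0, 0],
  ],
  squeeze=60,
)

```text
time: 6.92
position: [0.586, 0.0095, 0.0935]
tool_rot: [0.993, 0.115, -0.002, -0.0]
ft_force: [-0.4, 0.6, -4.2]
grip_width: 0.0156
```

drive_tool(
  series=[
    [0, 0, -0.05, 0, 0, 0, 0],
    [0, 0, -0.05, 0, 0, 0, 0],
    [0, 0, -0.02, 0, 0, 0, 0],
    [0, 0, 0, 0, 0, 0, 0],
    [0, 0, 0, 0, 0, 0, 0],
  ],
)

```text
time: 7.55
position: [0.5859, 0.0098, 0.2122]
tool_rot: [0.993, 0.115, -0.002, -0.0]
ft_force: [-0.1, -0.6, -5.6]
grip_width: 0.0156
```

```bash
cat > feel.py <<'E'
import sys
from rig import robot
from h import *
# average readings: a camera call advances 0.05 s
S=[]
for i in range(5): robot.camera("side"); o=robot.get_obs(); S.append(np.r_[o["ft_force"],o["moment"]])
S=np.array(S); R=Rn.from_quat(o["tool_rot"]).as_matrix()
yaw=np.degrees(np.arctan2(R[1,0],R[0,0]))
print("t",o["time"],"pos",o["position"].round(4),"q",o["q"].round(3),"w",round(o["grip_width"],4))
print("yaw",yaw.round(1),"tilt",np.degrees(np.arccos(-R[2,2])).round(1),"F",S.mean(0)[:3].round(2),"M",S.mean(0)[3:].round(4),"sd",S.std(0).round(3))
open("feel.csv","a").write(",".join(map(str,[*o["tool_rot"],*S.mean(0)]))+"\n")
E
python3 feel.py
```

```text
t 7.8 pos [0.587  0.0099 0.2125] q [-0.173  0.449  1.499 -0.     1.197  1.166] w 0.0156
yaw 13.2 tilt 0.2 F [-0.11  0.24 -6.24] M [-0.1255 -0.0176 -0.0082] sd [0.399 0.563 0.286 0.025 0.031 0.023]
```

The mass is about 0.64 kg, and the heavy side is first felt towards +y. Now I spin it.

drive_tool(
  series=[
    [0, 0, 0, 0, 0, -6, 0],
    [0, 0, 0, 0, 0, -10, 0],
    [0, 0, 0, 0, 0, -10, 0],
    [0, 0, 0, 0, 0, -10, 0],
    [0, 0, 0, 0, 0, -10, 0],
  ],
)

```text
time: 8.43
position: [0.5877, 0.0099, 0.2133]
tool_rot: [0.868, 0.497, -0.0, -0.0]
ft_force: [-0.0, 0.2, -5.9]
grip_width: 0.0156
```

drive_tool(
  series=[
    [0, 0, 0, 0, 0, -4, 0],
    [0, 0, 0, 0, 0, 0, 0],
    [0, 0, 0, 0, 0, 0, 0],
  ],
)

```text
time: 8.8
position: [0.5877, 0.0099, 0.2137]
tool_rot: [0.852, 0.524, -0.0, -0.0]
ft_force: [0.8, -0.8, -6.1]
grip_width: 0.0156
```

```bash
python3 feel.py
```

```text
t 9.05 pos [0.5878 0.0098 0.2139] q [-0.173  0.447  1.497  0.     1.197  0.294] w 0.0154
yaw 63.2 tilt 0.0 F [ 0.73 -0.01 -6.31] M [-0.1271 -0.1698  0.0048] sd [0.303 0.685 0.26  0.044 0.038 0.02 ]
```

drive_tool(
  series=[
    [0, 0, 0, 0, 0, -6, 0],
    [0, 0, 0, 0, 0, -10, 0],
    [0, 0, 0, 0, 0, -10, 0],
    [0, 0, 0, 0, 0, -10, 0],
    [0, 0, 0, 0, 0, -10, 0],
  ],
)

```text
time: 9.68
position: [0.5878, 0.0099, 0.214]
tool_rot: [0.577, 0.817, 0.0, -0.0]
ft_force: [0.0, 0.4, -6.6]
grip_width: 0.0157
```

drive_tool(
  series=[
    [0, 0, 0, 0, 0, -4, 0],
    [0, 0, 0, 0, 0, 0, 0],
    [0, 0, 0, 0, 0, 0, 0],
  ],
)

```text
time: 10.05
position: [0.5878, 0.0099, 0.214]
tool_rot: [0.551, 0.835, 0.0, -0.0]
ft_force: [0.2, 0.4, -6.0]
grip_width: 0.0157
```

```bash
python3 feel.py
```

```text
t 10.3 pos [0.5878 0.0098 0.214 ] q [-0.173  0.447  1.497  0.     1.197 -0.579] w 0.0156
yaw 113.2 tilt 0.0 F [ 0.44  0.47 -6.09] M [ 0.0478 -0.2522  0.004 ] sd [0.625 0.466 0.237 0.033 0.031 0.021]
```

```bash
sed -i 's/range(5)/range(10)/' feel.py; python3 feel.py | tail -1
```

```text
yaw 113.3 tilt 0.0 F [ 0.16  0.26 -6.02] M [ 0.0302 -0.26    0.0134] sd [0.452 0.579 0.519 0.031 0.03  0.046]
```

drive_tool(
  series=[
    [0, 0, 0, 0, 0, -6, 0],
    [0, 0, 0, 0, 0, -10, 0],
    [0, 0, 0, 0, 0, -10, 0],
    [0, 0, 0, 0, 0, -10, 0],
    [0, 0, 0, 0, 0, -10, 0],
  ],
)

```text
time: 11.42
position: [0.5877, 0.0099, 0.2139]
tool_rot: [0.177, 0.984, 0.0, -0.0]
ft_force: [0.9, -0.5, -5.9]
grip_width: 0.0156
```

drive_tool(
  series=[
    [0, 0, 0, 0, 0, -4, 0],
    [0, 0, 0, 0, 0, 0, 0],
    [0, 0, 0, 0, 0, 0, 0],
  ],
)

```text
time: 11.8
position: [0.5877, 0.0099, 0.2139]
tool_rot: [0.146, 0.989, 0.0, -0.0]
ft_force: [-0.3, -0.1, -6.4]
grip_width: 0.0153
```

```bash
python3 feel.py
```

```text
t 12.3 pos [0.5878 0.0098 0.214 ] q [-0.173  0.447  1.497  0.     1.197 -1.452] w 0.0155
yaw 163.2 tilt 0.0 F [-0.04  0.07 -6.2 ] M [ 0.1826 -0.2245  0.0041] sd [0.557 0.472 0.363 0.022 0.028 0.039]
```

drive_tool(
  series=[
    [0, 0, 0, 0, 0, -6, 0],
    [0, 0, 0, 0, 0, -10, 0],
    [0, 0, 0, 0, 0, -10, 0],
    [0, 0, 0, 0, 0, -10, 0],
    [0, 0, 0, 0, 0, -10, 0],
  ],
)

```text
time: 12.92
position: [0.5876, 0.0098, 0.2139]
tool_rot: [-0.255, 0.967, 0.0, -0.0]
ft_force: [1.3, -0.2, -5.9]
grip_width: 0.0154
```

drive_tool(
  series=[
    [0, 0, 0, 0, 0, -4, 0],
    [0, 0, 0, 0, 0, 0, 0],
    [0, 0, 0, 0, 0, 0, 0],
  ],
)

```text
time: 13.3
position: [0.5876, 0.0099, 0.2139]
tool_rot: [-0.286, 0.958, 0.0, -0.0]
ft_force: [-0.5, 0.1, -6.2]
grip_width: 0.0156
```

```bash
python3 feel.py; cat > fit.py <<'E'
from h import *
D=np.loadtxt("feel.csv",delimiter=","); n=np.array([5,5,5]+[10]*(len(D)-3))
A=[];y=[]
for r in D:
    R=Rn.from_quat(r[:4]).as_matrix(); c,s=R[0,0],R[1,0]; A+=[[1,0,c,-s],[0,1,s,c]]; y+=[r[7],r[8]]
w=np.repeat(np.sqrt(n),2); A=np.array(A);y=np.array(y)
p,*_=np.linalg.lstsq(A*w[:,None],y*w,rcond=None); res=(y-A@p).reshape(-1,2)
C=np.linalg.inv((A*w[:,None]).T@(A*w[:,None]))*.033**2
print("const",p[:2].round(4),"body",p[2:].round(4),"|b|",np.hypot(*p[2:]).round(4),"sd",np.sqrt(np.diag(C)).round(4)); print(res.round(3))
# M = r x (0,0,-W): Mx=-ry W, My=rx W -> dir=(My,-Mx), in axes: u=tool x (horizontal), v=world-z x tool x = -tool y
W=-np.average(D[:,6],weights=n); print("W",W,"com offset mm along tool x, -tool y:",p[3]/W*1e3,-p[2]/W*1e3,"angle from tool x ccw from above",np.degrees(np.arctan2(-p[2],p[3])))
E
python3 fit.py
```

```text
t 13.8 pos [0.5878 0.0098 0.214 ] q [-0.173  0.447  1.497  0.     1.197 -2.324] w 0.0159
yaw -146.8 tilt 0.0 F [ 0.2   0.01 -6.03] M [ 0.2644 -0.0436 -0.0277] sd [0.565 0.427 0.535 0.028 0.021 0.028]
const [ 0.0571 -0.0636] body [-0.1729  0.1023] |b| 0.2009 sd [0.0058 0.0058 0.0058 0.0058]
[[ 0.009 -0.014]
 [-0.015  0.002]
 [ 0.016  0.011]
 [-0.001  0.003]
 [-0.011 -0.013]
 [ 0.007  0.011]]
W 6.124658561503556 com offset mm along tool x, -tool y: 16.69716013139941 28.225011591674086 angle from tool x ccw from above 59.39257884509316
```

The fit has a strange constant (0.086 N m) and too large a radius. That could be drift, since angle and time were varied together. On the spin back I'll re-feel, including joint 6's torque, which has little noise.

drive_tool(
  series=[
    [0, 0, 0, 0, 0, 10, 0],
    [0, 0, 0, 0, 0, 10.6, 0],
    [0, 0, 0, 0, 0, 10.6, 0],
    [0, 0, 0, 0, 0, 10.6, 0],
    [0, 0, 0, 0, 0, 10.6, 0],
  ],
)

```text
time: 14.42
position: [0.5879, 0.0098, 0.214]
tool_rot: [0.169, 0.986, 0.0, 0.0]
ft_force: [-0.0, -0.1, -6.5]
grip_width: 0.0157
```

drive_tool(
  series=[
    [0, 0, 0, 0, 0, 10.6, 0],
    [0, 0, 0, 0, 0, 10, 0],
    [0, 0, 0, 0, 0, 10, 0],
    [0, 0, 0, 0, 0, 10, 0],
    [0, 0, 0, 0, 0, 10, 0],
  ],
)

```text
time: 15.05
position: [0.5881, 0.0097, 0.2141]
tool_rot: [0.574, 0.819, 0.0, 0.0]
ft_force: [0.1, -0.1, -6.0]
grip_width: 0.0155
```

drive_tool(
  series=[
    [0, 0, 0, 0, 0, 0, 0],
    [0, 0, 0, 0, 0, 0, 0],
  ],
)

```text
time: 15.3
position: [0.5879, 0.0097, 0.214]
tool_rot: [0.571, 0.821, 0.0, 0.0]
ft_force: [-0.1, 0.1, -5.7]
grip_width: 0.0157
```

```bash
sed -i 's/^open/print("tau",o["joint_torque"].round(4))\nopen/' feel.py; python3 feel.py; python3 fit.py
```

```text
t 15.8 pos [0.5878 0.0098 0.214 ] q [-0.173  0.447  1.497 -0.     1.197 -0.527] w 0.0154
yaw 110.3 tilt 0.0 F [ 0.11 -0.3  -6.03] M [ 0.0253 -0.268  -0.0018] sd [0.502 0.727 0.331 0.024 0.022 0.036]
tau [-1.00000e-04 -4.38587e+01 -1.97156e+01  2.50000e-03  2.01700e-01
 -1.90000e-03]
const [ 0.0573 -0.0647] body [-0.1737  0.1017] |b| 0.2013 sd [0.0056 0.0056 0.0056 0.0056]
[[ 0.01  -0.012]
 [-0.015  0.004]
 [ 0.015  0.012]
 [-0.002  0.004]
 [-0.012 -0.012]
 [ 0.006  0.011]
 [ 0.003 -0.005]]
W 6.107274942334116 com offset mm along tool x, -tool y: 16.646318983441194 28.447357177034466 angle from tool x ccw from above 59.665441201617284
```

drive_tool(
  series=[
    [0, 0, 0, -6.93, -4, 0, 0],
    [0, 0, 0, -6.93, -4, 0, 0],
    [0, 0, 0, -6.93, -4, 0, 0],
    [0, 0, 0, -6.93, -4, 0, 0],
    [0, 0, 0, 0, 0, 0, 0],
  ],
)

```text
time: 16.42
position: [0.5811, 0.0113, 0.2101]
tool_rot: [0.551, 0.79, 0.114, 0.243]
ft_force: [-0.1, -0.8, -5.6]
grip_width: 0.0153
```

drive_tool(
  series=[
    [0, 0, 0, 0, 0, 0, 0],
    [0, 0, 0, 0, 0, 0, 0],
  ],
)

```text
time: 16.68
position: [0.5906, 0.0092, 0.2155]
tool_rot: [0.549, 0.788, 0.118, 0.251]
ft_force: [0.6, 0.0, -7.3]
grip_width: 0.0157
```

```bash
cp feel.csv level.csv; cat > tilt.py <<'E'
from rig import robot
from h import *
S=[];T=[]
for i in range(8): robot.camera("side"); o=robot.get_obs(); S.append(np.r_[o["ft_force"],o["moment"]]); T.append(o["joint_torque"])
S=np.array(S);T=np.array(T); R=Rn.from_quat(o["tool_rot"]).as_matrix(); M=S.mean(0)[3:]
print("t",o["time"],"pos",o["position"].round(4),"q",o["q"].round(3),"w",round(o["grip_width"],4))
d=-R[2,:]  # up in tool; down dir in tool:
g=R.T@[0,0,-1]; print("tilt",np.degrees(np.arccos(-R[2,2])).round(2),"low dir ccw from tool x",np.degrees(np.arctan2(-g[1],g[0])).round(2))
print("F",S.mean(0)[:3].round(2),"M tool",(R.T@M).round(4),"tau",T.mean(0).round(4),"sd",T.std(0).round(4))
E
python3 tilt.py
```

```text
t 17.075 pos [0.5878 0.0098 0.2139] q [-0.175  0.283  1.97   0.008  0.33  -0.535] w 0.0156
tilt 31.99 low dir ccw from tool x 60.01
F [ 0.03  0.09 -6.21] M tool [0.6188 0.4285 0.0329] tau [-1.15000e-02 -3.27750e+01 -1.72198e+01  1.29000e-02 -2.78920e+00
  1.90000e-03] sd [0.0215 0.0689 0.062  0.0002 0.0093 0.0001]
```

Re-feeling shows no drift. It is now tipped 32°, and the joint-6 torque is near zero. I turn it ±30° about the tool axis to calibrate this null test.

drive_tool(
  series=[
    [0, 0, 0, 0, 0, 10, 0],
    [0, 0, 0, 0, 0, 10, 0],
    [0, 0, 0, 0, 0, 10, 0],
    [0, 0, 0, 0, 0, 0, 0],
    [0, 0, 0, 0, 0, 0, 0],
  ],
)

```text
time: 17.7
position: [0.5877, 0.0098, 0.2139]
tool_rot: [0.734, 0.62, 0.177, 0.211]
ft_force: [0.6, -0.3, -7.2]
grip_width: 0.0153
```

```bash
python3 tilt.py
```

```text
t 18.1 pos [0.5878 0.0098 0.214 ] q [-0.175  0.283  1.97   0.008  0.33  -0.012] w 0.0158
tilt 32.01 low dir ccw from tool x 89.99
F [ 0.37  0.02 -5.96] M tool [ 0.7686 -0.027  -0.0093] tau [ 1.40000e-03 -3.27090e+01 -1.71075e+01  8.98000e-02 -2.79940e+00
  4.81000e-02] sd [0.001  0.0008 0.0018 0.0004 0.0004 0.0031]
```

drive_tool(
  series=[
    [0, 0, 0, 0, 0, -10.5, 0],
    [0, 0, 0, 0, 0, -10.5, 0],
    [0, 0, 0, 0, 0, -10.5, 0],
    [0, 0, 0, 0, 0, -10.5, 0],
    [0, 0, 0, 0, 0, -10.5, 0],
  ],
)

```text
time: 18.73
position: [0.5877, 0.0099, 0.2139]
tool_rot: [0.383, 0.882, 0.065, 0.268]
ft_force: [0.3, -0.3, -5.6]
grip_width: 0.0158
```

drive_tool(
  series=[
    [0, 0, 0, 0, 0, -10, 0],
    [0, 0, 0, 0, 0, 0, 0],
    [0, 0, 0, 0, 0, 0, 0],
  ],
)

```text
time: 19.1
position: [0.5877, 0.0099, 0.2139]
tool_rot: [0.308, 0.911, 0.043, 0.272]
ft_force: [-0.3, -0.4, -5.7]
grip_width: 0.0155
```

```bash
python3 tilt.py
```

```text
t 19.5 pos [0.5878 0.0098 0.2139] q [-0.175  0.283  1.97   0.008  0.33  -1.102] w 0.0157
tilt 32.0 low dir ccw from tool x 27.53
F [ 0.07 -0.02 -5.93] M tool [0.2345 0.753  0.0789] tau [ 4.00000e-04 -3.27092e+01 -1.71072e+01 -7.03000e-02 -2.80090e+00
 -4.92000e-02] sd [0.0008 0.0007 0.0022 0.0005 0.0005 0.0031]
```

The data now fit together:
- **Gripper's own imbalance:** the constant comes from the gripper's off-axis weight. The sensor was zeroed at start yaw 18.5°, and joint 5's unloaded torques show the same imbalance.
- **Payload alone:** subtracting it leaves 0.142 N m at 81° from tool x. The weight predicts 0.141.

The "null" at 60° therefore included the gripper. I turn the heavy side (81°) to be lowest.

drive_tool(
  series=[
    [0, 0, 0, 0, 0, 10, 0],
    [0, 0, 0, 0, 0, 10.5, 0],
    [0, 0, 0, 0, 0, 10.5, 0],
    [0, 0, 0, 0, 0, 10.5, 0],
    [0, 0, 0, 0, 0, 8, 0],
  ],
)

```text
time: 20.12
position: [0.5878, 0.0098, 0.214]
tool_rot: [0.662, 0.697, 0.153, 0.229]
ft_force: [0.2, 0.2, -6.0]
grip_width: 0.0161
```

drive_tool(
  series=[
    [0, 0, 0, 0, 0, 4, 0],
    [0, 0, 0, 0, 0, 0, 0],
    [0, 0, 0, 0, 0, 0, 0],
    [0, 0, 0, 0, 0, 0, 0],
    [0, 0, 0, 0, 0, 0, 0],
  ],
)

```text
time: 20.75
position: [0.5877, 0.0098, 0.2139]
tool_rot: [0.684, 0.675, 0.161, 0.224]
ft_force: [0.3, 0.9, -4.7]
grip_width: 0.0155
```

```bash
python3 tilt.py; python3 - <<'E'
from rig import robot
from h import *
from scipy.optimize import least_squares
D=np.loadtxt("level.csv",delimiter=",")
p=np.array([.0573,-.0647,-.1737,.1017]); a=np.radians(-18.5)
g=-np.array([[np.cos(a),-np.sin(a)],[np.sin(a),np.cos(a)]])@p[:2]; P=p[2:]-g
print("gripper",g.round(4),"payload",P.round(4),np.hypot(*P).round(4),"heavy dir deg",np.degrees(np.arctan2(-P[0],P[1])).round(1))
o=robot.get_obs(); R=Rn.from_quat(o["tool_rot"]).as_matrix(); m=robot.camera_model("wrist"); w,d=robot.camera("wrist"); s,_=robot.camera("side")
T=(wcloud(m,d)-o["position"])@R; T[d<=0]=9
k=(abs(T[...,1])<.006)&(T[...,2]>-.0645)&(T[...,2]<-.03)&(abs(T[...,0])<.045)
q=T[k]; print("bar pts",len(q),"x max mm",(np.percentile(q[:,0],[90,97,99])*1e3).round(1))
k=(abs(T[...,2]+.025)<.004)&(np.hypot(T[...,0],T[...,1])<.07); q=T[k]
# casing face rim: outermost points per angle -> circle fit
an=np.degrees(np.arctan2(q[:,1],q[:,0])); E=np.array([q[(an>b)&(an<=b+4)][np.argmax(np.hypot(*q[(an>b)&(an<=b+4)][:,:2].T))][:2] for b in range(-80,80,4) if ((an>b)&(an<=b+4)).sum()>3])
f=least_squares(lambda v:np.hypot(*(E-v[:2]).T)-.0555,[0,0],loss="soft_l1",f_scale=.002); print("rim n",len(E),"centre in tool mm",(f.x*1e3).round(2),"z med",np.median(q[:,2]))
cv2.imwrite("pics/end.png",np.hstack([cv2.resize(s,(400,300)),cv2.resize(w,(400,300))]))
E
```

```text
t 21.15 pos [0.5878 0.0098 0.214 ] q [-0.175  0.283  1.97   0.008  0.33  -0.168] w 0.0158
tilt 32.01 low dir ccw from tool x 81.0
F [ 0.18  0.08 -6.4 ] M tool [ 0.7502  0.1193 -0.0136] tau [-2.00000e-04 -3.26983e+01 -1.70968e+01  6.84000e-02 -2.78850e+00
  3.90000e-02] sd [0.0009 0.0006 0.0002 0.0001 0.0001 0.0005]
gripper [-0.0338  0.0795] payload [-0.1399  0.0222] 0.1416 heavy dir deg 81.0
bar pts 1690 x max mm [28.5 28.8 28.8]
rim n 40 centre in tool mm [0.69 0.88] z med -0.026465678003664762
```

View pics/end.png

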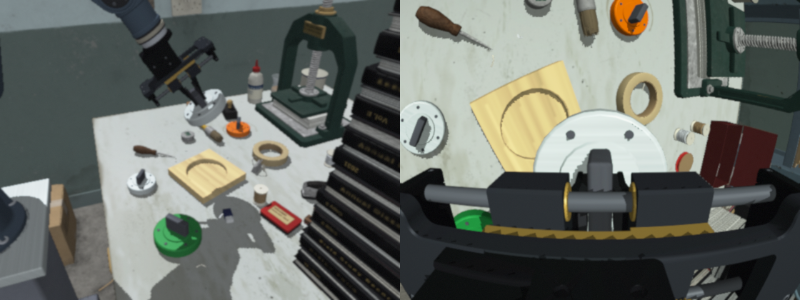

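The end picture shows the rotor tipped in the gripper at about (205,105), high above the empty nest, with the awl, tin, reel and eraser untouched. Its bar sits within 1 mm of the grip centre. Handing in.

```bash
python3 -c "
from rig import robot
print(robot.hand_in())"
```

```text
the job is handed in; nothing more can be done
None
```

I lifted the rotor out by its bar, spun it 200° and back to find the heavy side, and tipped it 32° with that side lowest. I handed it in still gripped and at rest. Its underside is about 0.21 m above the bench, and the clock stood at about 21 s. The hand-in gave no verdict.

**Grasp:** My first grip closed on nothing, because the real fingertips end about 35 mm short of the reported TCP. I went about 33 mm deeper and gripped the bar properly (15.7 mm opening on the 16 mm bar).

**Finding the heavy side:** The raw moment fit pointed at 60° from the bar, but its size (0.20 N m) was too large for any allowed counterweight. The gripper's own off-axis weight was mixed in. With that removed, the rotor alone gave 0.142 N m at 81°, against 0.141 N m expected from its weight.

**Last checks:**
- **Tip:** it is 32.0° out of level, with the low side at 81.0° from the bar.
- **Grip:** the bar is within 1 mm of the grip centre along its length, which could shift the heavy direction by about 2°. The allowance at this tip is about 18°.
- **Joint-6 torque:** it read 0.039 N m rather than zero. That is what the gripper's own weight should give, so I take it as agreement.
- **Bystanders:** the awl, tin, reel and eraser look unmoved in the last pictures. I did not measure their positions.

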